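# Clear the purge-box lid and hold it open at the set pointer

## Task

Chips left on this argon purge box would slide into the hinge or the box when it is opened: with the lid still shut, wipe all four off it with the scraper block (not with the fingers, they are sharp) into the catch tray at the box's near end, and stand the block back upright on the bench. Then take the sprung lid by its bar handle and raise it until it stands at the angle of the set pointer on the protractor arc, so that a torch can get in but the gas stays. Finish while still holding the lid steady there, as it springs shut if let go; leave the pointer and the other things on the bench as they are.

Things in the scene. Friction and masses are not known exactly. Their poses are not given: they have to be found in the camera images.
- purge_box: Grey steel box, 200 (its x) x 170 (its y), on a dark round turntable, fixed; origin on the bench under the box's middle, z up. The top of its shut lid is 104 above the bench; above that stand only the hinge knuckles (6 high) along the +y side, and the arc beyond the +x end (x 105 to 122), to 0.19 m above the bench.
- tray_in (a point): Middle of the floor of the open aluminium catch tray fixed to the box's -x end (the robot's side), 4 above the bench; axes as the box's. The tray spans x -195 to -100 and y -85 to 85 of the box, walls 3 thick, rim 85 above the bench; the lid's edge is at x -100.
- lid (a joint): Angle of the sprung lid in rad: 0 shut, grows as it opens, stop at 1.25. The lid (0.55 kg) is sprung shut: lifting at the handle takes about 5 N when shut, 6 to 7 N half open.
- lid_top (a point): Middle of the flat top face of the lid, a plain dark steel plate 200 x 173 x 6; axes as the box's when shut, turning with the lid.
- lid_handle (a point): Middle of the lid's round steel bar handle, 12 thick and 100 long, parallel to the hinge; it stands out 48 beyond the lid's free (-y) edge, in the plane of the lid, on two arms at its ends (42 clear between bar and lid edge, 88 between the arms). 226 from the hinge line, 101 above the bench when shut.
- lid_hinge (a point): Middle of the lid's hinge line, 90 to the +y side of the box's middle, 101 above the bench. The lid turns about the box's -x axis, so its -y edge rises.
- pointer (a joint): Angle of the set pointer in rad, on the same scale as the lid: the lid is to be held at this value. The pointer is clamped and is not to be moved.
- pointer_tip (a point): Tip of the set pointer: a small dark steel rider (14 x 24 x 9) with a thumbscrew, clamped on the aluminium arc (radius 75 to 93 about the hinge, graduated every 5 degrees). The tip points at the hinge line, 76 from it, 118 to the +x side of the box's middle; its axes turn with the pointer. A dark index hand, 73 long and parallel to the lid, turns with the lid just inside it.
- block_center (a point): Centre (half-way up) of the scraper block, standing upright on the bench: wooden block 26 (its x) x 110 (its y), 62 tall in all, on an aluminium foot 34 x 110 x 12 whose long edge does the wiping; about 0.22 kg; z up. Gripped across the 26.
- chip0: Steel chip on the lid: punched disc 18 across, 6 thick; origin at the middle of its underside.
- chip1: Steel chip on the lid: cut-off 20 x 13 x 6; origin at the middle of its underside.
- chip2: Steel chip on the lid: punched disc 16 across, 7 thick; origin at the middle of its underside.
- chip3: Steel chip on the lid: cut-off 16 x 15 x 6; origin at the middle of its underside. All four lie on the lid within 70 along x and 40 along y of its middle at the start.
- insert: Bystander, to be left alone: bright steel die insert, 60 x 45 x 22, with a round hole; origin under its middle.
- vblock: Bystander, to be left alone: dark steel V-block, 60 x 45 x 38; origin under its middle.
- jar: Bystander, to be left alone: small glass jar with a steel cap, 48 across, 65 tall; origin under its middle.
- hammer: Bystander, to be left alone: small brass-headed hammer lying down, 240 long; origin under its middle.
- parallel: Bystander, to be left alone: steel parallel bar, 100 x 12 x 22; origin under its middle.
- loupe: Bystander, to be left alone: black eye loupe standing on end, 42 across, 36 tall; origin under its middle.
- burr_rack: Bystander, to be left alone: little wooden block with rotary burrs standing in it, 35 x 110 x 28, burrs to 56 tall; origin under its middle.
Things that resemble listed ones, but are neither listed nor needed, are in the scene too. Leave any blue or orange look-alike of the part that bears block_center alone.

How it is judged:
By the outcome, as a careful person would: the job done as asked, in the order asked, and still so for the second after the job is handed in, while the arm keeps its last pose, push and grip.
It also fails if it takes over 72 s, if anything falls off the work surface, if the arm or the gripper's body presses on something with over 40 N, if the wrist force passes 120 N, or if a joint passes its speed limit or range.

## Robot

A 6-joint arm with a two-finger parallel gripper is mounted at the origin on the work surface. World frame = base frame: x ahead of the robot, y to its left, z up, the work surface at z = 0. Lengths are in m, angles in rad, forces in N, time in s.
With the tool pointing down it reaches from about 0.4 to 0.825 m from the base axis. Payload 7 kg.
Tool frame: the origin (TCP) lies at the very end of the fingers, on their centre line; the grasp point (between the pads) lies 19 mm behind it; z points along the fingers, y is the line along which they close (so a half turn about z gives the same grasp; the last joint's range is limited). The gripper opens to 88 mm and grips with 3 to 60 N. Pads are 19 mm wide; open, the fingers measure 130 mm over their backs; the gripper's body (78 mm by 193 mm) begins 47 mm behind the grasp point.
Start: joints at [1.424, 0.359, 0.012, 0, -1.224, -0.288], TCP at [0.284, 0.612, 0.227] pointing down, gripper open.
Joint ranges: [-3.07, 3.07], [-1.43, 2.12], [-1.02, 1.25], [-3.03, 1.67], [-3.05, -0], [-3.03, 3.03]. Speed limits (rad/s): [2.39, 2.39, 3.01, 3.14, 3.14, 3.14].

## Interface

Orientations are given as a unit quaternion [x, y, z, w].
In Python, from plant import bot gives the robot as it stands. The module is installed in compiled form; this text tells all that it offers.
- The arm moves only by the shell command python3 -m handwheel 'ROWS' [FORCE]. ROWS is JSON, a list of rows, each an object of numbers: "dx", "dy", "dz": the shift along the tool's x, y, z in mm; "rx", "ry", "rz": the turn, a rotation vector about the tool's x, y, z in rad; "gripper": the opening, from -1 (shut) to 1 (fully open). A call has 1 to 20 rows; each row is the pose to reach, as a shift and turn from the pose commanded when the call began, along the tool's axes at that moment; what a row does not reach only later rows make up. A row lasts 1/10 s, in which the tool goes at most 50 mm and 8.59 degrees, less where a joint would pass 70% of its speed; a pose out of reach is approached as far as the arm can. A call with a gripper value outside its range is refused whole. The fingers move at their own pace and stop on an object; FORCE is the grip in N (left out, the last holds). Time passes only in rows, so rows that repeat a pose let the fingers close. It gives the time, the measured TCP pose, the force, the opening and the grip force at its end, in the units of the state.
- bot.observe(): the state, without advancing time (a new reading comes with each control period).
- bot.grab_frame(name): name is "scene" or "side" or "wrist"; returns a dict with "frame" (420x560x3 uint8, red, green, blue), "mtx" (3x3 intrinsics, pixels), "T" (4x4, takes a point from camera to world coordinates). Camera axes: x right, y down, z forward; pixel columns grow to the right and rows downward; lengths in m; the calibration is good to about 2 mm. A picture is of the moment at which its call begins. There is no depth.
- bot.close_job(): hands the job in; it is judged then, once.
The state is a dict: "time": time; "joint_pos": joint angles; "joint_velocities": joint speeds; "joint_efforts": joint torques, N m; "tool_pos": TCP position; "tcp_rot": TCP orientation; "contact_force": force on the tool from outside, world axes, zero at the start; "torque": the same for the moment, N m; "finger_gap": opening from 0.0 (shut) to 1.0 (fully open); "grip_force": force on a finger pad.
Only numpy, scipy, OpenCV 4.12 (cv2) and the standard library are available. Lean on these libraries where they do the work, as an engineer would, in place of code of your own. Each camera call takes 0.05 s, during which the arm holds its last target. There are 200 camera calls.

## Working session

There is one attempt and no reset: what is moved stays moved. The work goes in short steps, Python scripts to look and compute and a shell command to move; the robot and the scene stay as the last step left them, time stands still between calls to the robot, and variables do not carry over. Pictures are saved under pics/ and viewed, at most 10 in all, crops included, and the job is handed in when it is done.

```bash
mkdir -p pics; cat > h.py <<'E'
import numpy as np, cv2, json
from scipy.spatial.transform import Rotation as R
from plant import bot
def snap(name,fn):
    f=bot.grab_frame(name); cv2.imwrite(f'pics/{fn}.png',cv2.cvtColor(f['frame'],cv2.COLOR_RGB2BGR))
    np.savez(f'pics/{fn}.npz',mtx=f['mtx'],T=f['T']); return f
def ray(fn,u,v):
    d=np.load(f'pics/{fn}.npz'); r=d['T'][:3,:3]@np.linalg.inv(d['mtx'])@[u,v,1]; return d['T'][:3,3],r/np.linalg.norm(r)
def atz(fn,u,v,z):
    o,r=ray(fn,u,v); return o+r*(z-o[2])/r[2]
def tri(*obs):
    A=np.zeros((3,3));b=np.zeros(3)
    for o in obs:
        c,r=ray(*o);P=np.eye(3)-np.outer(r,r);A+=P;b+=P@c
    return np.linalg.solve(A,b)
def proj(fn,p):
    d=np.load(f'pics/{fn}.npz'); q=d['mtx']@(np.linalg.inv(d['T'])@np.append(p,1))[:3]; return q[:2]/q[2]
E
python3 - <<'E'
from h import *
a=snap('scene','s0')['frame'];b=snap('side','d0')['frame'];snap('wrist','w0')
for n in ('s0','d0','w0'):
    T=np.load(f'pics/{n}.npz')['T'];print(n,T[:3,3].round(3),T[:3,2].round(2))
print(bot.observe())
E
```

```text
s0 [1.144 0.907 0.875] [-0.44 -0.68 -0.58]
d0 [ 0.112 -0.572  0.918] [ 0.4   0.5  -0.77]
w0 [0.344 0.585 0.385] [-0.22  0.1  -0.97]
{'time': 0.15, 'joint_pos': array([ 1.42406329e+00,  3.59218827e-01,  1.12645573e-02, -2.24401454e-04,
       -1.22409718e+00, -2.88098846e-01]), 'joint_velocities': array([ 0.00115579, -0.00414026,  0.00053895,  0.00156654,  0.00056822,
       -0.0017635 ]), 'joint_efforts': array([-1.12675469e-03, -5.83278430e+01,  2.93291938e+01,  7.00132728e+00,
        8.81496817e-03, -1.19814763e-04]), 'tool_pos': array([0.28422915, 0.61183507, 0.22584357]), 'tcp_rot': array([ 9.76449671e-01, -2.15744372e-01, -6.09164903e-05,  6.33444077e-04]), 'contact_force': array([ 0.22956838, -0.96203362, -0.09253674]), 'torque': array([-0.01488583, -0.0042874 , -0.00706404]), 'grip_force': 0.0, 'finger_gap': 0.9974133676136422}
```

View pics/s0.png

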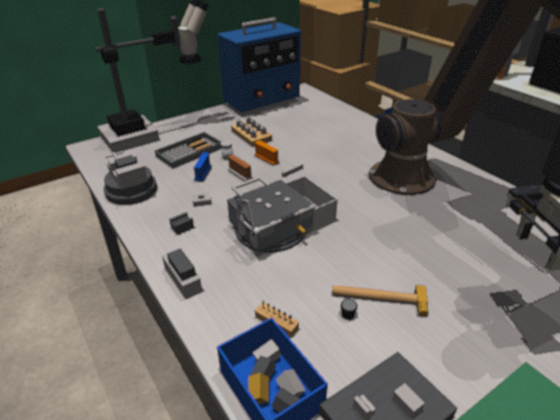

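View pics/d0.png

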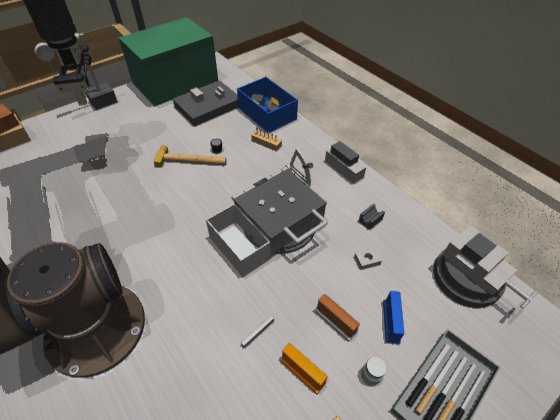

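The scene and side views show these candidates for the scraper block:
- wood-brown block: side (338,315), scene (240,166)
- orange look-alike: side (303,367), scene (266,152)
- blue look-alike: side (393,317), scene (202,165)

I choose the brown one. The box lid is at side (280,208) with the chips on it, the handle at (305,228), the tray at (240,238) and the arc at (302,165).

```bash
python3 - <<'E'
import cv2,numpy as np
s=cv2.imread('pics/s0.png');d=cv2.imread('pics/d0.png')
def c(im,x,y,w,h,k=None):
    return cv2.resize(im[y:y+h,x:x+w],(400,300),interpolation=cv2.INTER_CUBIC)
top=np.hstack([c(d,200,140,160,120),c(d,300,270,80,60)])
bot=np.hstack([c(s,215,150,160,120),c(s,205,130,80,60)])
cv2.imwrite('pics/c0.png',np.vstack([top,bot]))
E
```

```text
(no output)
```

View pics/c0.png

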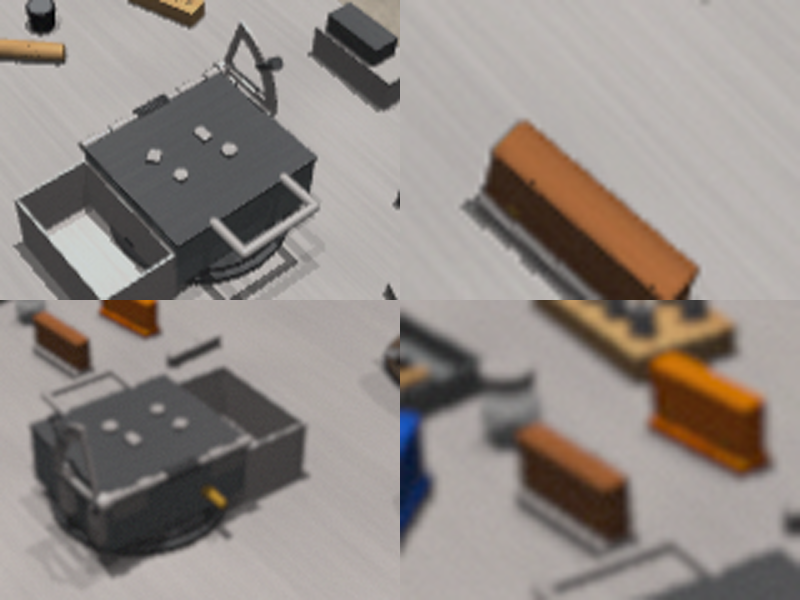

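```bash
python3 - <<'E'
from h import *
S=lambda u,v:('s0',215+u/2.5,150+(v-300)/2.5); D=lambda u,v:('d0',200+u/2.5,140+v/2.5)
s5=lambda u,v:('s0',205+(u-400)/5,130+(v-300)/5); d5=lambda u,v:('d0',300+(u-400)/5,270+v/5)
L=[('trayhinge',D(82,146),S(250,437)),('trayhandle',D(178,248),S(165,376)),('farhandle',D(316,158),S(32,427)),('h1',D(243,250),S(110,376)),('h2',D(316,206),S(44,400)),
('c0',D(154,156),S(180,423)),('c1',D(181,174),S(157,408)),('c2',D(203,132),S(133,438)),('c3',D(229,149),S(110,425))]
for n,a,b in L: print(n,tri(a,b).round(4), atz(*a,.104).round(4)[:2])
for n,a,b in [('bA',d5(508,137),s5(619,486)),('bB',d5(681,284),s5(527,431))]: print(n,tri(a,b).round(4),atz(*a,.062).round(4)[:2],atz(*b,.062).round(4)[:2])
E
```

```text
trayhinge [0.4606 0.0713 0.1006] [0.4603 0.0678]
trayhandle [ 0.4631 -0.1048  0.0949] [ 0.4606 -0.1108]
farhandle [ 0.6615 -0.1017  0.0961] [ 0.6586 -0.1073]
h1 [ 0.5183 -0.1481  0.0923] [ 0.5125 -0.1541]
h2 [ 0.6176 -0.1505  0.0918] [ 0.6121 -0.1577]
c0 [0.5151 0.0057 0.105 ] [0.516  0.0061]
c1 [ 0.5218 -0.0347  0.1068] [ 0.524  -0.0333]
c2 [5.798e-01 3.000e-04 1.062e-01] [0.5823 0.0011]
c3 [ 0.5875 -0.038   0.1059] [ 0.5895 -0.0372]
bA [ 0.4723 -0.297   0.0536] [ 0.4705 -0.3007] [ 0.4779 -0.283 ]
bB [ 0.4869 -0.4035  0.0537] [ 0.4839 -0.4054] [ 0.4932 -0.3895]
```

```bash
cat >> h.py <<'E'
def cmdpose():
    s=bot.observe(); return np.array(s['tool_pos']),R.from_quat(s['tcp_rot'])
def go(p,yaw=None,tilt=0,Rt=None):
    """delta (tool mm, rotvec) to TCP p; yaw deg = world angle of tool y; tool z down; tilt deg about world x"""
    p0,R0=cmdpose()
    if Rt is None:
        y=np.array([np.cos(np.radians(yaw)),np.sin(np.radians(yaw)),0]);z=np.array([0,0,-1.]);x=np.cross(y,z)
        Rt=R.from_euler('x',tilt,degrees=True)*R.from_matrix(np.c_[x,y,z])
    d=R0.inv().apply(np.array(p)-p0)*1000; r=(R0.inv()*Rt).as_rotvec()
    print('d',d.round(1),'r',r.round(3),'|',p0.round(4))
E
python3 - <<'E'
from h import *
go([.48,-.02,.36],-172.2)
p,Rr=cmdpose();T=np.load('pics/w0.npz')['T'];print(Rr.inv().apply(T[:3,3]-p).round(3),Rr.inv().apply(T[:3,2]).round(3), Rr.inv().apply(T[:3,0]).round(2))
o,r=ray('d0',308.8,164.8);q=o+r*(.678-o[0])/r[0];print(q, np.degrees(np.arctan2(q[2]-.101,.073-q[1])),np.hypot(q[2]-.101,.073-q[1]))
E
```

```text
d [ 443.8  490.7 -133.5] r [ 0.001 -0.001  1.   ] | [0.2842 0.6118 0.2258]
[ 0.066 -0.001 -0.159] [-0.246  0.001  0.969] [ 0.  1. -0.]
[ 0.678      -0.0031948   0.16220719] 38.77486931580748 0.09773416912232828
```

```bash
python3 -m handwheel '[{"dx":20,"dy":10,"dz":-50},{"dx":60,"dy":40,"dz":-90,"rz":0.1},{"dx":100,"dy":75,"dz":-130,"rz":0.2},{"dx":135,"dy":110,"dz":-134,"rz":0.3},{"dx":170,"dy":145,"dz":-134,"rz":0.4},{"dx":205,"dy":180,"dz":-134,"rz":0.5},{"dx":240,"dy":215,"dz":-134,"rz":0.6},{"dx":275,"dy":250,"dz":-134,"rz":0.7},{"dx":310,"dy":290,"dz":-134,"rz":0.8},{"dx":345,"dy":330,"dz":-134,"rz":0.9},{"dx":380,"dy":370,"dz":-134,"rz":1.0},{"dx":410,"dy":410,"dz":-134,"rz":1.0},{"dx":430,"dy":450,"dz":-134,"rz":1.0},{"dx":444,"dy":490,"dz":-134,"rz":1.0},{"dx":444,"dy":490,"dz":-134,"rz":1.0},{"dx":444,"dy":490,"dz":-134,"rz":1.0},{"dx":444,"dy":490,"dz":-134,"rz":1.0},{"dx":444,"dy":490,"dz":-134,"rz":1.0}]'; python3 - <<'E'
from h import *
snap('wrist','w1'); go([.48,-.35,.25],-172.2)
p=np.load('pics/w1.npz')['T'];print(p[:3,3],p[:3,2], [proj('w1',q) for q in ([.55,-.01,.104],[.678,0,.16],[.65,-.1,.104])])
E
```

```text
d [582.8 790.  -23.2] r [ 0.001 -0.001  1.   ] | [0.2842 0.6119 0.226 ]
[0.34449757 0.58475902 0.38480276] [-0.22407945  0.10149852 -0.96927109] [array([1099.34234651, -686.80037993]), array([ 1679.27962663, -1906.99006641]), array([ 1382.26749697, -1178.87594282])]invalid input at $[0]: expected keys dx, dy, dz, rx, ry, rz, gripper
```

All keys seem to be required.

```bash
python3 -m handwheel '[{"dx":40,"dy":30,"dz":-50,"rx":0,"ry":0,"rz":0.1,"gripper":1},{"dx":80,"dy":60,"dz":-90,"rx":0,"ry":0,"rz":0.2,"gripper":1},{"dx":140,"dy":110,"dz":-134,"rx":0,"ry":0,"rz":0.35,"gripper":1},{"dx":210,"dy":185,"dz":-134,"rx":0,"ry":0,"rz":0.5,"gripper":1},{"dx":280,"dy":260,"dz":-134,"rx":0,"ry":0,"rz":0.65,"gripper":1},{"dx":340,"dy":330,"dz":-134,"rx":0,"ry":0,"rz":0.8,"gripper":1},{"dx":400,"dy":410,"dz":-134,"rx":0,"ry":0,"rz":0.95,"gripper":1},{"dx":444,"dy":490,"dz":-134,"rx":0,"ry":0,"rz":1,"gripper":1},{"dx":444,"dy":490,"dz":-134,"rx":0,"ry":0,"rz":1,"gripper":1},{"dx":444,"dy":490,"dz":-134,"rx":0,"ry":0,"rz":1,"gripper":1},{"dx":444,"dy":490,"dz":-134,"rx":0,"ry":0,"rz":1,"gripper":1},{"dx":444,"dy":490,"dz":-134,"rx":0,"ry":0,"rz":1,"gripper":1},{"dx":444,"dy":490,"dz":-134,"rx":0,"ry":0,"rz":1,"gripper":1},{"dx":444,"dy":490,"dz":-134,"rx":0,"ry":0,"rz":1,"gripper":1},{"dx":444,"dy":490,"dz":-134,"rx":0,"ry":0,"rz":1,"gripper":1},{"dx":444,"dy":490,"dz":-134,"rx":0,"ry":0,"rz":1,"gripper":1},{"dx":444,"dy":490,"dz":-134,"rx":0,"ry":0,"rz":1,"gripper":1}]'; python3 - <<'E'
from h import *
f=snap('wrist','w1')['frame']; go([.48,-.35,.25],-172.2)
p=np.load('pics/w1.npz')['T'];print(p[:3,3],p[:3,2], [proj('w1',q) for q in ([.55,-.01,.104],[.678,0,.16],[.65,-.1,.104])])
E
```

```text
time: 1.9
tool_pos: [0.4805, -0.0188, 0.3604]
tcp_rot: [0.754, -0.657, -0.0, -0.0]
contact_force: [-0.3, 0.0, 1.3]
finger_gap: 1.002
grip_force: 0.0
d [328.5  45.8 110.4] r [0.    0.    0.001] | [ 0.4805 -0.0184  0.3605]
[ 0.48993131 -0.08363668  0.51934174] [-0.03415134  0.24304728 -0.96941307] [array([223.89793782, 183.7186957 ]), array([109.1262141 , 184.77089766]), array([153.87137998, 105.31958693])]
```

View pics/w1.png

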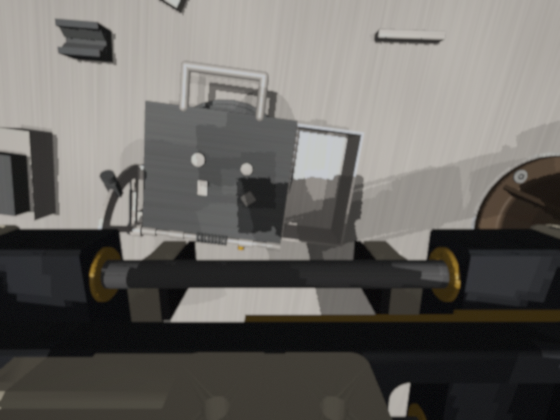

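The wrist view shows the lid corners at (146,102) and (298,121), the handle bar from (183,66) to (267,75), chips at (198,159), (247,169), (202,187) and (248,199), and the pointer near (110,182).

```bash
python3 - <<'E'
from h import *
for n,u,v,z in [('h2',183,66,.101),('h1',267,75,.101),('farhand',146,102,.104),('trayhand',298,121,.104),('c',198,159,.107),('c',247,169,.107),('c',202,187,.107),('c',248,199,.107)]: print(n,atz('w1',u,v,z).round(4))
print('h2',tri(('w1',183,66),('s0',215+44/2.5,150+40),('d0',200+316/2.5,140+206/2.5)))
E
python3 -m handwheel '[{"dx":40,"dy":6,"dz":12,"rx":0,"ry":0,"rz":0,"gripper":1},{"dx":85,"dy":12,"dz":25,"rx":0,"ry":0,"rz":0,"gripper":1},{"dx":130,"dy":18,"dz":40,"rx":0,"ry":0,"rz":0,"gripper":1},{"dx":175,"dy":25,"dz":55,"rx":0,"ry":0,"rz":0,"gripper":1},{"dx":220,"dy":31,"dz":70,"rx":0,"ry":0,"rz":0,"gripper":1},{"dx":260,"dy":38,"dz":80,"rx":0,"ry":0,"rz":0,"gripper":1},{"dx":280,"dy":46,"dz":80,"rx":0,"ry":0,"rz":0,"gripper":1},{"dx":280,"dy":46,"dz":80,"rx":0,"ry":0,"rz":0,"gripper":1},{"dx":280,"dy":46,"dz":80,"rx":0,"ry":0,"rz":0,"gripper":1}]'; python3 - <<'E'
from h import *
snap('wrist','w2'); print([proj('w2',q).round() for q in ([.4723,-.297,.062],[.487,-.4035,.062])])
E
```

```text
h2 [ 0.6163 -0.1527  0.101 ]
h1 [ 0.5091 -0.1567  0.101 ]
farhand [ 0.6603 -0.1027  0.104 ]
trayhand [ 0.4613 -0.1062  0.104 ]
c [ 0.5873 -0.0392  0.107 ]
c [ 0.5204 -0.0349  0.107 ]
c [ 0.579  -0.0019  0.107 ]
c [0.5143 0.0063 0.107 ]
h2 [ 0.61773702 -0.15200228  0.09222481]
time: 2.85
tool_pos: [0.4735, -0.302, 0.2803]
tcp_rot: [0.754, -0.657, -0.0, 0.0]
contact_force: [0.5, 0.4, 0.5]
finger_gap: 0.999
grip_force: 0.0
[array([275., 193.]), array([275., 103.])]
```

View pics/w2.png

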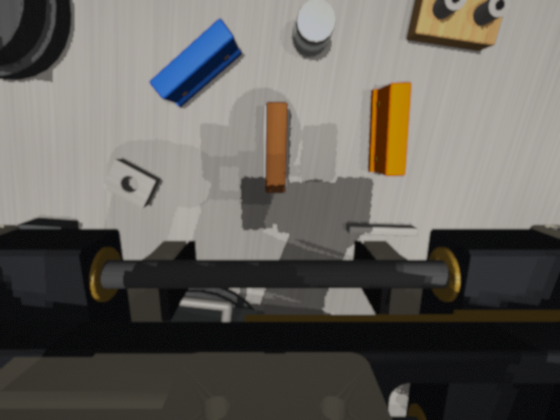

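Block top spans (265..287, 102..192), centred at (276,147) and aligned with the tool.

```bash
python3 - <<'E'
from h import *
c=atz('w2',276,147,.062);print(c)
m5=lambda a,b:((a[0]+b[0])/2,(a[1]+b[1])/2)
print(tri(('w2',276,147),('d0',338.9,312.1),('s0',239.6,161.7)))
go([c[0],c[1],.10],-172.2)
E
```

```text
[ 0.4788939  -0.35352402  0.062     ]
[ 0.47900685 -0.35198938  0.05270448]
d [ 52.2   2.  180.6] r [-0.     0.     0.002] | [ 0.4737 -0.3016  0.2806]
```

```bash
python3 -m handwheel '[{"dx":26,"dy":1,"dz":40,"rx":0,"ry":0,"rz":0,"gripper":1},{"dx":52,"dy":2,"dz":80,"rx":0,"ry":0,"rz":0,"gripper":1},{"dx":52,"dy":2,"dz":120,"rx":0,"ry":0,"rz":0,"gripper":1},{"dx":52,"dy":2,"dz":160,"rx":0,"ry":0,"rz":0,"gripper":1},{"dx":52,"dy":2,"dz":200,"rx":0,"ry":0,"rz":0,"gripper":1},{"dx":52,"dy":2,"dz":230,"rx":0,"ry":0,"rz":0,"gripper":1},{"dx":52,"dy":2,"dz":250,"rx":0,"ry":0,"rz":0,"gripper":1},{"dx":52,"dy":2,"dz":250,"rx":0,"ry":0,"rz":0,"gripper":1},{"dx":52,"dy":2,"dz":250,"rx":0,"ry":0,"rz":0,"gripper":-0.6},{"dx":52,"dy":2,"dz":250,"rx":0,"ry":0,"rz":0,"gripper":-1},{"dx":52,"dy":2,"dz":250,"rx":0,"ry":0,"rz":0,"gripper":-1},{"dx":52,"dy":2,"dz":250,"rx":0,"ry":0,"rz":0,"gripper":-1},{"dx":52,"dy":2,"dz":250,"rx":0,"ry":0,"rz":0,"gripper":-1},{"dx":52,"dy":2,"dz":250,"rx":0,"ry":0,"rz":0,"gripper":-1},{"dx":52,"dy":2,"dz":250,"rx":0,"ry":0,"rz":0,"gripper":-1},{"dx":52,"dy":2,"dz":250,"rx":0,"ry":0,"rz":0,"gripper":-1}]' 40
```

```text
time: 4.5
tool_pos: [0.478, -0.3548, 0.0305]
tcp_rot: [0.753, -0.657, -0.0, 0.0]
contact_force: [0.3, 0.2, -0.0]
finger_gap: 0.335
grip_force: 0.0
```

```bash
python3 -m handwheel '[{"dx":0,"dy":0,"dz":0,"rx":0,"ry":0,"rz":0,"gripper":-1},{"dx":0,"dy":0,"dz":0,"rx":0,"ry":0,"rz":0,"gripper":-1},{"dx":0,"dy":0,"dz":0,"rx":0,"ry":0,"rz":0,"gripper":-1},{"dx":0,"dy":0,"dz":0,"rx":0,"ry":0,"rz":0,"gripper":-1},{"dx":0,"dy":0,"dz":-20,"rx":0,"ry":0,"rz":0,"gripper":-1},{"dx":0,"dy":0,"dz":-60,"rx":0,"ry":0,"rz":0,"gripper":-1},{"dx":0,"dy":0,"dz":-110,"rx":0,"ry":0,"rz":0,"gripper":-1},{"dx":0,"dy":0,"dz":-150,"rx":0,"ry":0,"rz":0,"gripper":-1},{"dx":0,"dy":0,"dz":-170,"rx":0,"ry":0,"rz":0,"gripper":-1},{"dx":0,"dy":0,"dz":-170,"rx":0,"ry":0,"rz":0,"gripper":-1}]' 40; python3 - <<'E'
from h import *
go([.627,-.02,.20],-179)
snap('wrist','w3')
E
```

```text
time: 5.5
tool_pos: [0.4794, -0.3554, 0.2042]
tcp_rot: [0.754, -0.657, 0.003, -0.001]
contact_force: [0.2, -0.2, -1.7]
finger_gap: 0.294
grip_force: 39.8
d [-312.2 -191.8    4.2] r [-0.005 -0.003  0.119] | [ 0.4794 -0.3554  0.2042]
```

```bash
python3 -m handwheel '[{"dx":-40,"dy":-25,"dz":0,"rx":0,"ry":0,"rz":0.02,"gripper":-1},{"dx":-80,"dy":-50,"dz":0,"rx":0,"ry":0,"rz":0.04,"gripper":-1},{"dx":-120,"dy":-75,"dz":0,"rx":0,"ry":0,"rz":0.06,"gripper":-1},{"dx":-160,"dy":-100,"dz":0,"rx":0,"ry":0,"rz":0.08,"gripper":-1},{"dx":-200,"dy":-125,"dz":0,"rx":0,"ry":0,"rz":0.1,"gripper":-1},{"dx":-240,"dy":-150,"dz":0,"rx":0,"ry":0,"rz":0.12,"gripper":-1},{"dx":-280,"dy":-175,"dz":0,"rx":0,"ry":0,"rz":0.12,"gripper":-1},{"dx":-305,"dy":-188,"dz":0,"rx":0,"ry":0,"rz":0.12,"gripper":-1},{"dx":-313,"dy":-189,"dz":0,"rx":0,"ry":0,"rz":0.12,"gripper":-1},{"dx":-313,"dy":-189,"dz":0,"rx":0,"ry":0,"rz":0.12,"gripper":-1},{"dx":-313,"dy":-189,"dz":0,"rx":0,"ry":0,"rz":0.12,"gripper":-1},{"dx":-313,"dy":-189,"dz":0,"rx":0,"ry":0,"rz":0.12,"gripper":-1}]' 40; python3 - <<'E'
from h import *
go([.625,-.018,.137],-179)
snap('side','d1');snap('scene','s1')
E
```

```text
time: 6.75
tool_pos: [0.6223, -0.0202, 0.2001]
tcp_rot: [0.712, -0.702, -0.0, 0.0]
contact_force: [-0.4, -0.6, -1.9]
finger_gap: 0.294
grip_force: 39.8
d [-2.1 -2.8 63.1] r [ 0.001 -0.    -0.003] | [ 0.6223 -0.0202  0.2001]
```

```bash
python3 -m handwheel '[{"dx":-1,"dy":-3,"dz":20,"rx":0,"ry":0,"rz":0,"gripper":-1},{"dx":-2,"dy":-3,"dz":40,"rx":0,"ry":0,"rz":0,"gripper":-1},{"dx":-2,"dy":-3,"dz":55,"rx":0,"ry":0,"rz":0,"gripper":-1},{"dx":-2,"dy":-3,"dz":61,"rx":0,"ry":0,"rz":0,"gripper":-1},{"dx":-2,"dy":-3,"dz":62,"rx":0,"ry":0,"rz":0,"gripper":-1},{"dx":-2,"dy":-3,"dz":62,"rx":0,"ry":0,"rz":0,"gripper":-1},{"dx":-2,"dy":-3,"dz":62,"rx":0,"ry":0,"rz":0,"gripper":-1}]' 40;python3 -m handwheel '[{"dx":0,"dy":0,"dz":1,"rx":0,"ry":0,"rz":0,"gripper":-1},{"dx":0,"dy":0,"dz":2,"rx":0,"ry":0,"rz":0,"gripper":-1},{"dx":0,"dy":0,"dz":2,"rx":0,"ry":0,"rz":0,"gripper":-1},{"dx":0,"dy":0,"dz":2,"rx":0,"ry":0,"rz":0,"gripper":-1}]' 40; python3 - <<'E'
from h import *
d=snap('side','d2')['frame'];s=snap('scene','s2')['frame']
r=lambda im,x,y:cv2.resize(im[y:y+150,x:x+200],(400,300),interpolation=2)
w=snap('wrist','w4')['frame']
cv2.imwrite('pics/c2.png',cv2.cvtColor(np.vstack([np.hstack([r(d,200,120),r(s,190,120)]),np.hstack([r(w,80,90),r(w,280,90)])]),cv2.COLOR_RGB2BGR))
E
```

```text
time: 7.55
tool_pos: [0.6265, -0.017, 0.1396]
tcp_rot: [0.713, -0.701, 0.001, -0.001]
contact_force: [-0.4, 1.1, -1.3]
finger_gap: 0.291
grip_force: 39.8
time: 7.95
tool_pos: [0.6259, -0.0169, 0.1366]
tcp_rot: [0.713, -0.701, 0.0, -0.0]
contact_force: [0.2, 0.4, -1.9]
finger_gap: 0.294
grip_force: 39.8
```

View pics/c2.png

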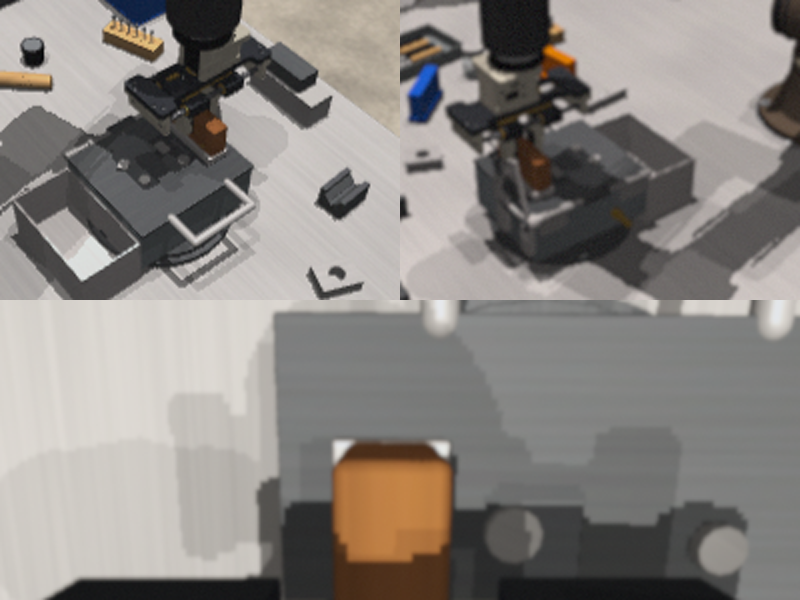

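The block stands about 2 mm over the lid, on the far side of the chips and square to it. Next I lower it to touch.

```bash
for i in 1 2; do python3 -m handwheel '[{"dx":0,"dy":0,"dz":1,"rx":0,"ry":0,"rz":0,"gripper":-1},{"dx":0,"dy":0,"dz":1,"rx":0,"ry":0,"rz":0,"gripper":-1},{"dx":0,"dy":0,"dz":1,"rx":0,"ry":0,"rz":0,"gripper":-1}]' 40|grep -E "pos|contact"; done
```

```text
tool_pos: [0.6258, -0.0169, 0.1355]
contact_force: [1.0, 0.1, -2.1]
tool_pos: [0.6258, -0.0169, 0.1345]
contact_force: [0.0, 0.1, -1.5]
```

```bash
python3 -m handwheel '[{"dx":0,"dy":7,"dz":0.3,"rx":0,"ry":0,"rz":0,"gripper":-1},{"dx":0,"dy":19,"dz":0.3,"rx":0,"ry":0,"rz":0,"gripper":-1},{"dx":0,"dy":31,"dz":0.3,"rx":0,"ry":0,"rz":0,"gripper":-1},{"dx":0,"dy":43,"dz":0.3,"rx":0,"ry":0,"rz":0,"gripper":-1},{"dx":0,"dy":55,"dz":0.3,"rx":0,"ry":0,"rz":0,"gripper":-1},{"dx":0,"dy":67,"dz":0.3,"rx":0,"ry":0,"rz":0,"gripper":-1},{"dx":0,"dy":79,"dz":0.3,"rx":0,"ry":0,"rz":0,"gripper":-1},{"dx":0,"dy":91,"dz":0.3,"rx":0,"ry":0,"rz":0,"gripper":-1},{"dx":0,"dy":103,"dz":0.3,"rx":0,"ry":0,"rz":0,"gripper":-1},{"dx":0,"dy":115,"dz":0.3,"rx":0,"ry":0,"rz":0,"gripper":-1},{"dx":0,"dy":127,"dz":0.3,"rx":0,"ry":0,"rz":0,"gripper":-1},{"dx":0,"dy":138,"dz":0.3,"rx":0,"ry":0,"rz":0,"gripper":-1},{"dx":0,"dy":149,"dz":0.3,"rx":0,"ry":0,"rz":0,"gripper":-1},{"dx":0,"dy":159,"dz":0.3,"rx":0,"ry":0,"rz":0,"gripper":-1},{"dx":0,"dy":166,"dz":0.3,"rx":0,"ry":0,"rz":0,"gripper":-1},{"dx":0,"dy":168,"dz":0.3,"rx":0,"ry":0,"rz":0,"gripper":-1},{"dx":0,"dy":168,"dz":0.3,"rx":0,"ry":0,"rz":0,"gripper":-1},{"dx":0,"dy":168,"dz":0.3,"rx":0,"ry":0,"rz":0,"gripper":-1}]' 40; python3 -m handwheel '[{"dx":0,"dy":0,"dz":-20,"rx":0,"ry":0,"rz":0,"gripper":-1},{"dx":-0,"dy":0,"dz":-60,"rx":0,"ry":0,"rz":0,"gripper":-1},{"dx":80,"dy":0,"dz":-75,"rx":0,"ry":0,"rz":0,"gripper":-1},{"dx":160,"dy":0,"dz":-75,"rx":0,"ry":0,"rz":0,"gripper":-1},{"dx":160,"dy":0,"dz":-75,"rx":0,"ry":0,"rz":0,"gripper":-1},{"dx":160,"dy":0,"dz":-75,"rx":0,"ry":0,"rz":0,"gripper":-1}]' 40;  python3 - <<'E'
from h import *
d=snap('side','d3')['frame'];s=snap('scene','s3')['frame'];w=snap('wrist','w5')['frame']
r=lambda im,x,y:cv2.resize(im[y:y+150,x:x+200],(400,300),interpolation=2)
cv2.imwrite('pics/c3.png',cv2.cvtColor(np.hstack([r(d,180,120),r(s,190,120)]),cv2.COLOR_RGB2BGR))
go([.478,-.3548,.1],-172.2)
E
```

```text
time: 10.5
tool_pos: [0.4578, -0.0197, 0.1342]
tcp_rot: [0.713, -0.701, -0.0, 0.0]
contact_force: [-1.3, 0.0, 2.1]
finger_gap: 0.296
grip_force: 39.8
time: 11.1
tool_pos: [0.4603, -0.1833, 0.2091]
tcp_rot: [0.712, -0.703, -0.0, 0.0]
contact_force: [0.0, 0.6, -1.5]
finger_gap: 0.292
grip_force: 39.8
d [174.7 -15.6 108.6] r [ 0.001  0.    -0.123] | [ 0.4602 -0.1803  0.2086]
```

View pics/c3.png

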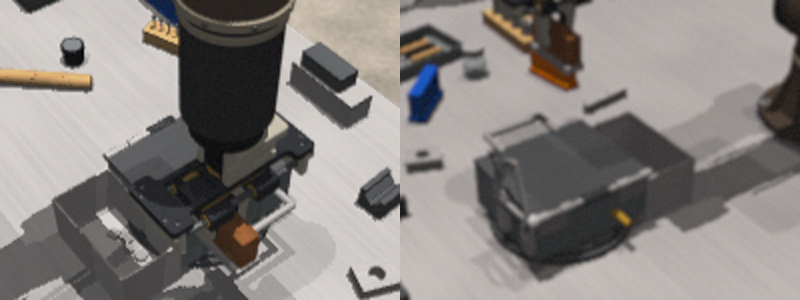

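The scene view shows a bare lid, and the chips can be seen in the tray from the side. I stand the block back where it was.

```bash
python3 -m handwheel '[{"dx":45,"dy":-4,"dz":10,"rx":0,"ry":0,"rz":-0.03,"gripper":-1},{"dx":90,"dy":-8,"dz":30,"rx":0,"ry":0,"rz":-0.06,"gripper":-1},{"dx":135,"dy":-12,"dz":60,"rx":0,"ry":0,"rz":-0.1,"gripper":-1},{"dx":170,"dy":-15.6,"dz":100,"rx":0,"ry":0,"rz":-0.123,"gripper":-1},{"dx":174.7,"dy":-15.6,"dz":135,"rx":0,"ry":0,"rz":-0.123,"gripper":-1},{"dx":174.7,"dy":-15.6,"dz":160,"rx":0,"ry":0,"rz":-0.123,"gripper":-1},{"dx":174.7,"dy":-15.6,"dz":173,"rx":0,"ry":0,"rz":-0.123,"gripper":-1},{"dx":174.7,"dy":-15.6,"dz":174,"rx":0,"ry":0,"rz":-0.123,"gripper":-1},{"dx":174.7,"dy":-15.6,"dz":174,"rx":0,"ry":0,"rz":-0.123,"gripper":-1}]' 40;python3 -m handwheel '[{"dx":0,"dy":0,"dz":1,"rx":0,"ry":0,"rz":0,"gripper":-1},{"dx":0,"dy":0,"dz":2,"rx":0,"ry":0,"rz":0,"gripper":-1},{"dx":0,"dy":0,"dz":2.5,"rx":0,"ry":0,"rz":0,"gripper":-1},{"dx":0,"dy":0,"dz":2.5,"rx":0,"ry":0,"rz":0,"gripper":-1}]'
```

```text
time: 12.15
tool_pos: [0.48, -0.3535, 0.0362]
tcp_rot: [0.755, -0.656, 0.001, -0.0]
contact_force: [0.2, 0.0, -0.8]
finger_gap: 0.288
grip_force: 39.8
time: 12.55
tool_pos: [0.479, -0.354, 0.0334]
tcp_rot: [0.755, -0.656, 0.0, -0.0]
contact_force: [-0.4, 0.0, -0.7]
finger_gap: 0.297
grip_force: 39.8
```

```bash
python3 -m handwheel '[{"dx":0,"dy":0,"dz":1.5,"rx":0,"ry":0,"rz":0,"gripper":-1},{"dx":0,"dy":0,"dz":2.5,"rx":0,"ry":0,"rz":0,"gripper":-1},{"dx":0,"dy":0,"dz":2.8,"rx":0,"ry":0,"rz":0,"gripper":-1},{"dx":0,"dy":0,"dz":2.8,"rx":0,"ry":0,"rz":0,"gripper":-1}]';python3 -m handwheel '[{"dx":0,"dy":0,"dz":0,"rx":0,"ry":0,"rz":0,"gripper":0.3},{"dx":0,"dy":0,"dz":0,"rx":0,"ry":0,"rz":0,"gripper":0.3},{"dx":0,"dy":0,"dz":0,"rx":0,"ry":0,"rz":0,"gripper":0.3},{"dx":0,"dy":0,"dz":0,"rx":0,"ry":0,"rz":0,"gripper":0.3},{"dx":0,"dy":0,"dz":0,"rx":0,"ry":0,"rz":0,"gripper":0.3},{"dx":0,"dy":0,"dz":-20,"rx":0,"ry":0,"rz":0,"gripper":0.3},{"dx":0,"dy":0,"dz":-60,"rx":0,"ry":0,"rz":0,"gripper":0.3},{"dx":0,"dy":0,"dz":-100,"rx":0,"ry":0,"rz":0,"gripper":0.3},{"dx":0,"dy":0,"dz":-150,"rx":0,"ry":0,"rz":0,"gripper":0.3},{"dx":0,"dy":0,"dz":-200,"rx":0,"ry":0,"rz":0,"gripper":0.3},{"dx":0,"dy":0,"dz":-240,"rx":0,"ry":0,"rz":0,"gripper":-0.4},{"dx":0,"dy":0,"dz":-240,"rx":0,"ry":0,"rz":0,"gripper":-0.4},{"dx":0,"dy":0,"dz":-240,"rx":0,"ry":0,"rz":0,"gripper":-0.4}]'
python3 - <<'E'
from h import *
w=snap('wrist','w6')['frame'];d=snap('side','d4')['frame'];s=snap('scene','s4')['frame']
r=lambda im,x,y,a,b:cv2.resize(im[y:y+b,x:x+a],(400,300),interpolation=2)
cv2.imwrite('pics/c4.png',cv2.cvtColor(np.vstack([np.hstack([r(d,200,140,160,120),r(w,80,0,400,300)]),np.hstack([r(s,205,155,120,90),r(d,270,140,80,60)])]),cv2.COLOR_RGB2BGR))
for y in(90,-90):go([.565,-.155,.25],y,0)
E
```

```text
time: 12.95
tool_pos: [0.4789, -0.3541, 0.0305]
tcp_rot: [0.755, -0.656, 0.0, 0.0]
contact_force: [-1.5, 2.2, 4.7]
finger_gap: 0.297
grip_force: 39.9
time: 14.25
tool_pos: [0.4792, -0.354, 0.2712]
tcp_rot: [0.754, -0.656, 0.001, -0.001]
contact_force: [-0.5, -0.3, -0.3]
finger_gap: 0.439
grip_force: 0.0
d [-184.7 -113.5   18.6] r [ 3.00e-03 -1.00e-03  1.71e+00] | [ 0.4782 -0.3537  0.2685]
d [-184.7 -113.5   18.6] r [ 1.000e-03  3.000e-03 -1.432e+00] | [ 0.4782 -0.3537  0.2685]
```

View pics/c4.png

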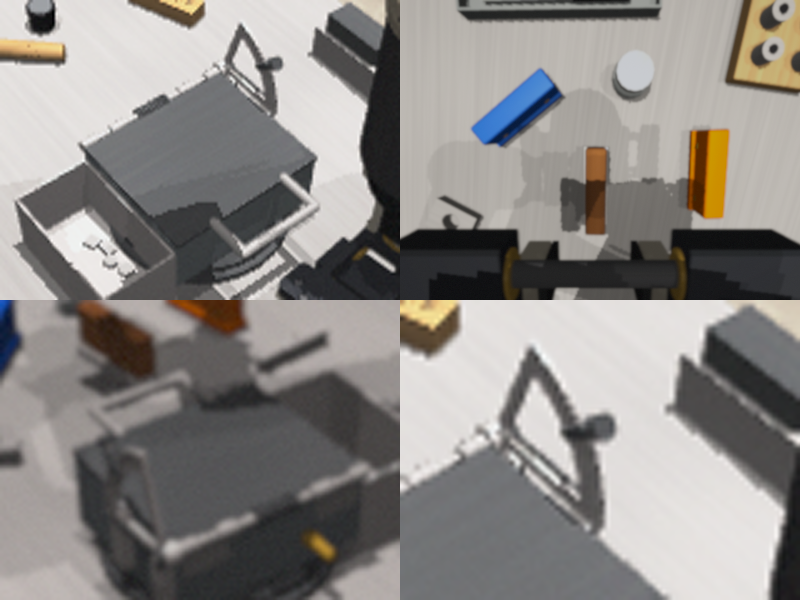

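All four chips lie in the tray, the lid is bare, and the block stands upright. Next I take a close look at the pointer with the wrist camera.

```bash
python3 - <<'E'
from h import *
a=np.radians(42); z=np.array([np.cos(a),0,-np.sin(a)]);y=np.array([0,1.,0]);Rt=R.from_matrix(np.c_[np.cross(y,z),y,z])
go([.585,.02,.25],Rt=Rt)
for th in (0,30,35,40,45,50): 
    e=np.array([0,-np.cos(np.radians(th)),np.sin(np.radians(th))]);h=np.array([.6785,.0735,.101]); print(th,(proj('d4',h+.076*e)-[270,140])*5+[400,300],(proj('d4',h+.1*e)-[270,140])*5+[400,300])
E
```

```text
d [-355.3 -157.5   18.7] r [ 0.714 -0.62   1.597] | [ 0.4782 -0.3537  0.2685]
0 [586.47771907 498.07424557] [613.14879601 521.31396751]
30 [579.53008771 442.43124872] [604.6158819  447.46316875]
35 [576.16572706 432.07383764] [600.18254198 433.59591114]
40 [572.21836112 421.63798287] [594.94717468 419.60328785]
45 [567.72024149 411.21694558] [588.9533457  405.61653942]
50 [562.70963744 400.90468173] [582.25375465 391.76842001]
```

```bash
python3 -m handwheel '[{"dx":-30,"dy":-13,"dz":-20,"rx":0.055,"ry":-0.048,"rz":0.123,"gripper":-0.4},{"dx":-60,"dy":-26,"dz":-30,"rx":0.11,"ry":-0.095,"rz":0.246,"gripper":-0.4},{"dx":-90,"dy":-39,"dz":-30,"rx":0.165,"ry":-0.143,"rz":0.369,"gripper":-0.4},{"dx":-120,"dy":-52,"dz":-30,"rx":0.22,"ry":-0.19,"rz":0.491,"gripper":-0.4},{"dx":-150,"dy":-65,"dz":-30,"rx":0.275,"ry":-0.238,"rz":0.614,"gripper":-0.4},{"dx":-180,"dy":-78,"dz":-30,"rx":0.33,"ry":-0.286,"rz":0.737,"gripper":-0.4},{"dx":-210,"dy":-91,"dz":-30,"rx":0.385,"ry":-0.334,"rz":0.86,"gripper":-0.4},{"dx":-240,"dy":-104,"dz":-30,"rx":0.44,"ry":-0.382,"rz":0.983,"gripper":-0.4},{"dx":-270,"dy":-117,"dz":-30,"rx":0.494,"ry":-0.429,"rz":1.106,"gripper":-0.4},{"dx":-300,"dy":-130,"dz":-30,"rx":0.549,"ry":-0.477,"rz":1.228,"gripper":-0.4},{"dx":-330,"dy":-143,"dz":-20,"rx":0.604,"ry":-0.525,"rz":1.351,"gripper":-0.4},{"dx":-345,"dy":-150,"dz":0,"rx":0.659,"ry":-0.572,"rz":1.474,"gripper":-0.4},{"dx":-355,"dy":-157,"dz":19,"rx":0.714,"ry":-0.62,"rz":1.597,"gripper":-0.4},{"dx":-355,"dy":-157,"dz":19,"rx":0.714,"ry":-0.62,"rz":1.597,"gripper":-0.4},{"dx":-355,"dy":-157,"dz":19,"rx":0.714,"ry":-0.62,"rz":1.597,"gripper":-0.4},{"dx":-355,"dy":-157,"dz":19,"rx":0.714,"ry":-0.62,"rz":1.597,"gripper":-0.4},{"dx":-355,"dy":-157,"dz":19,"rx":0.714,"ry":-0.62,"rz":1.597,"gripper":-0.4}]'; python3 - <<'E'
from h import *
w=snap('wrist','w7')['frame']
print([proj('w7',q).round() for q in ([.678,.0735,.101],[.678,.01,.15])], bot.observe()['joint_pos'].round(2))
cv2.imwrite('pics/c7.png',cv2.cvtColor(cv2.resize(w[60:270,140:420],(800,600),interpolation=2),cv2.COLOR_RGB2BGR))
E
```

```text
time: 16.1
tool_pos: [0.5954, -0.0478, 0.3191]
tcp_rot: [-0.044, 0.924, -0.02, 0.379]
contact_force: [1.4, -0.8, 1.6]
finger_gap: 0.304
grip_force: 0.0
[array([385., 120.]), array([333., 146.])] [ 0.03 -0.22 -1.    1.28 -0.03 -2.78]
```

View pics/c7.png

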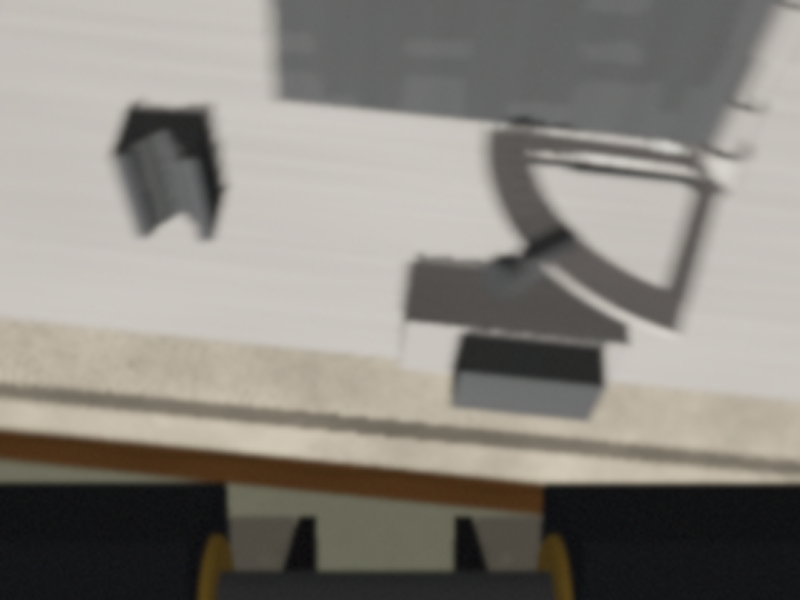

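The view shows the arc sector with the pointer tip at crop (570,235), the thumbscrew at (505,265) and the hinge end near (712,175).

```bash
python3 - <<'E'
from h import *
def P(fn,px,x=.678):
    o,r=ray(fn,*px);q=o+r*(x-o[0])/r[0];return q
for n,c in dict(tip=(572,237),screw=(503,265),arcLow=(490,133),arcTop=(680,328),mid=(548,245)).items():
    for x in (.670,.678,.684):
        q=P('w7',(140+c[0]/2.857,60+c[1]/2.857),x); v=q[1:]-[.0735,.101]; print(n,x,q.round(4),'r',np.hypot(*v).round(4),'th',np.degrees(np.arctan2(v[1],-v[0])).round(1))
for c in ((567,432),(603,427)):
    q=P('d4',(270+(c[0]-400)/5,140+(c[1]-300)/5));v=q[1:]-[.0735,.101]; print('d4',q.round(4),np.hypot(*v).round(4),np.degrees(np.arctan2(v[1],-v[0])).round(1))
print(tri(('w7',140+572/2.857,60+237/2.857),('d4',303.4,166.4)))
for y in(90,-90):go([.565,-.155,.25],y,0)
E
```

```text
tip 0.67 [0.67   0.0158 0.1528] r 0.0776 th 41.9
tip 0.678 [0.678  0.0182 0.1448] r 0.0705 th 38.3
tip 0.684 [0.684  0.02   0.1387] r 0.0655 th 35.2
screw 0.67 [ 0.67   -0.01    0.1701] r 0.1084 th 39.6
screw 0.678 [ 0.678  -0.0085  0.1626] r 0.1026 th 36.9
screw 0.684 [ 0.684  -0.0074  0.157 ] r 0.0984 th 34.7
arcLow 0.67 [ 0.67   -0.0152  0.1   ] r 0.0887 th -0.7
arcLow 0.678 [ 0.678  -0.0139  0.0901] r 0.0881 th -7.1
arcLow 0.684 [ 0.684  -0.013   0.0827] r 0.0884 th -12.0
arcTop 0.67 [0.67   0.0522 0.1912] r 0.0927 th 76.7
arcTop 0.678 [0.678  0.0558 0.1845] r 0.0853 th 78.1
arcTop 0.684 [0.684  0.0586 0.1794] r 0.0798 th 79.2
mid 0.67 [0.67   0.0067 0.1581] r 0.0879 th 40.5
mid 0.678 [0.678  0.0087 0.1502] r 0.0813 th 37.2
mid 0.684 [0.684  0.0103 0.1443] r 0.0766 th 34.4
d4 [0.678  0.0184 0.1395] 0.0672 34.9
d4 [ 0.678  -0.0106  0.1655] 0.106 37.5
[0.67801819 0.01787539 0.1423216 ]
d [  78.7 -103.6   28.4] r [-0.035  0.777  0.082] | [ 0.5947 -0.0449  0.3189]
d [  78.7 -103.6   28.4] r [-1.161 -0.052 -2.833] | [ 0.5947 -0.0449  0.3189]
```

```bash
python3 -m handwheel '[{"dx":8,"dy":-10,"dz":-8,"rx":-0.004,"ry":0.09,"rz":0.01,"gripper":-0.4},{"dx":15,"dy":-25,"dz":-10,"rx":-0.009,"ry":0.18,"rz":0.02,"gripper":-0.4},{"dx":22,"dy":-38,"dz":-10,"rx":-0.013,"ry":0.28,"rz":0.03,"gripper":-0.4},{"dx":30,"dy":-52,"dz":-10,"rx":-0.018,"ry":0.38,"rz":0.04,"gripper":-0.4},{"dx":36,"dy":-65,"dz":-10,"rx":-0.022,"ry":0.48,"rz":0.05,"gripper":-0.4},{"dx":40,"dy":-78,"dz":-10,"rx":-0.026,"ry":0.58,"rz":0.06,"gripper":-0.4},{"dx":44,"dy":-92,"dz":-10,"rx":-0.03,"ry":0.68,"rz":0.07,"gripper":-0.4},{"dx":44,"dy":-104,"dz":-10,"rx":-0.035,"ry":0.777,"rz":0.082,"gripper":-0.4},{"dx":44,"dy":-104,"dz":-10,"rx":-0.035,"ry":0.777,"rz":0.082,"gripper":-0.4},{"dx":44,"dy":-104,"dz":-10,"rx":-0.035,"ry":0.777,"rz":0.082,"gripper":-0.4},{"dx":44,"dy":-104,"dz":-10,"rx":-0.035,"ry":0.777,"rz":0.082,"gripper":-0.4}]'; python3 - <<'E'
from h import *
print(bot.observe()['joint_pos'].round(2)); go([.5635,-.1535,.24],91)
snap('wrist','w8')
cs=[proj('w8',[.514,-.153,.101]),proj('w8',[.614,-.151,.101])];print(cs)
E
```

```text
time: 17.25
tool_pos: [0.5645, -0.1562, 0.3046]
tcp_rot: [-0.003, 1.0, -0.005, 0.002]
contact_force: [-1.1, 0.2, 0.8]
finger_gap: 0.299
grip_force: 0.0
[ 0.07  0.17 -0.07  0.01 -1.33 -1.64]
d [ 1.2  3.3 64.6] r [-0.01   0.003 -0.011] | [ 0.5645 -0.1562  0.3046]
[array([279.03219384, 147.7875621 ]), array([279.77321458, 229.14796167])]
```

```bash
python3 - <<'E'
from h import *
g=cv2.cvtColor(cv2.imread('pics/w8.png'),cv2.COLOR_BGR2GRAY)
for r in (160,180,200): print(r,g[r,255:345:2].tolist())
for c in (276,279,282): print(c,g[110:230:4,c].tolist())
print(proj('w8',[.5635,-.1535,.101]),proj('w8',[.5635,-.1045,.101]))
E
```

```text
160 [171, 178, 178, 178, 167, 139, 115, 105, 105, 104, 126, 145, 144, 122, 106, 114, 110, 106, 104, 104, 93, 54, 55, 53, 46, 45, 45, 44, 44, 48, 51, 51, 61, 76, 77, 75, 76, 75, 69, 64, 58, 57, 55, 57, 58]
180 [195, 196, 195, 195, 195, 195, 194, 195, 191, 141, 100, 108, 106, 94, 97, 117, 181, 194, 194, 176, 124, 127, 114, 116, 124, 123, 122, 122, 118, 78, 53, 48, 52, 56, 56, 56, 56, 55, 56, 56, 55, 56, 55, 54, 54]
200 [193, 193, 193, 193, 192, 192, 192, 192, 191, 169, 182, 214, 202, 161, 111, 103, 103, 104, 104, 103, 103, 89, 73, 70, 90, 116, 117, 117, 102, 57, 51, 79, 115, 116, 115, 115, 114, 115, 115, 114, 114, 113, 112, 112, 111]
276 [142, 136, 138, 138, 137, 136, 138, 136, 123, 136, 136, 136, 136, 135, 121, 104, 103, 104, 104, 103, 103, 173, 199, 198, 198, 198, 197, 197, 196, 190]
279 [137, 136, 138, 137, 137, 137, 138, 135, 124, 156, 144, 144, 144, 144, 116, 107, 107, 107, 106, 107, 136, 179, 201, 201, 201, 201, 200, 200, 200, 193]
282 [137, 137, 138, 137, 136, 137, 138, 136, 124, 156, 123, 114, 114, 107, 91, 92, 92, 92, 92, 98, 134, 136, 135, 136, 159, 158, 157, 159, 162, 150]
[278.18412718 189.42903535] [318.59723563 189.78294367]
```

The bar is found at columns 273–285 (row 180), within 1 mm of the expected place, so I descend on it.

```bash
python3 -m handwheel '[{"dx":1,"dy":4,"dz":40,"rx":-0.01,"ry":0.003,"rz":-0.011,"gripper":-0.34},{"dx":1,"dy":4,"dz":80,"rx":-0.01,"ry":0.003,"rz":-0.011,"gripper":-0.34},{"dx":1,"dy":4,"dz":120,"rx":-0.01,"ry":0.003,"rz":-0.011,"gripper":-0.34},{"dx":1,"dy":4,"dz":140,"rx":-0.01,"ry":0.003,"rz":-0.011,"gripper":-0.34},{"dx":1,"dy":4,"dz":140,"rx":-0.01,"ry":0.003,"rz":-0.011,"gripper":-0.34},{"dx":1,"dy":4,"dz":140,"rx":-0.01,"ry":0.003,"rz":-0.011,"gripper":-0.34}]'; python3 - <<'E'
from h import *
go([.5635,-.153,.082],91)
snap('wrist','w9'); g=cv2.cvtColor(cv2.imread('pics/w9.png'),cv2.COLOR_BGR2GRAY)
q=proj('w9',[.5535,-.153,.101]);print(q); c=int(q[0])
for r in (int(q[1])-30,int(q[1])-15): print(r,g[r,c-30:c+32:2].tolist())
E
```

```text
time: 17.9
tool_pos: [0.5648, -0.1537, 0.1671]
tcp_rot: [-0.009, 1.0, -0.0, 0.002]
contact_force: [0.2, -0.7, -0.2]
finger_gap: 0.329
grip_force: 0.0
d [ 1.5  0.8 85.1] r [-0.001  0.003  0.001] | [ 0.5648 -0.1537  0.1671]
[275.33088567 207.98321536]
177 [106, 106, 107, 106, 107, 106, 106, 106, 107, 107, 103, 102, 120, 132, 145, 148, 137, 125, 107, 88, 84, 85, 85, 84, 84, 85, 83, 61, 44, 46, 46]
192 [107, 105, 105, 106, 104, 105, 105, 105, 105, 105, 100, 89, 96, 102, 109, 110, 102, 94, 87, 100, 105, 105, 105, 104, 105, 102, 69, 53, 57, 54, 49]
```

```bash
python3 -m handwheel '[{"dx":1,"dy":1,"dz":30,"rx":0,"ry":0.003,"rz":0,"gripper":-0.34},{"dx":1,"dy":1,"dz":55,"rx":0,"ry":0.003,"rz":0,"gripper":-0.34},{"dx":1,"dy":1,"dz":72,"rx":0,"ry":0.003,"rz":0,"gripper":-0.34},{"dx":1,"dy":1,"dz":82,"rx":0,"ry":0.003,"rz":0,"gripper":-0.34},{"dx":1,"dy":1,"dz":85,"rx":0,"ry":0.003,"rz":0,"gripper":-0.34},{"dx":1,"dy":1,"dz":85,"rx":0,"ry":0.003,"rz":0,"gripper":-0.34},{"dx":1,"dy":1,"dz":85,"rx":0,"ry":0.003,"rz":0,"gripper":-1},{"dx":1,"dy":1,"dz":85,"rx":0,"ry":0.003,"rz":0,"gripper":-1},{"dx":1,"dy":1,"dz":85,"rx":0,"ry":0.003,"rz":0,"gripper":-1},{"dx":1,"dy":1,"dz":85,"rx":0,"ry":0.003,"rz":0,"gripper":-1},{"dx":1,"dy":1,"dz":85,"rx":0,"ry":0.003,"rz":0,"gripper":-1},{"dx":1,"dy":1,"dz":85,"rx":0,"ry":0.003,"rz":0,"gripper":-1}]' 50; python3 - <<'E'
from h import *
p0,R0=cmdpose(); print(p0, R0.as_matrix().round(3))
g=p0+R0.apply([0,0,-.019]); h=np.array([.0735,.101])
r=np.hypot(h[0]-g[1],g[2]-h[1]); print('grasp',g,r)
for th in (6,12,18,24,30,36,38,40):
    t=np.radians(th); c=.5*t
    Rt=R.from_rotvec([-c,0,0])*R0
    gg=np.array([g[0],h[0]-.226*np.cos(t),h[1]+.226*np.sin(t)])
    # keep initial offset of grasp relative to bar
    p=gg-Rt.apply([0,0,-.019]); print(th,(R0.inv().apply(p-p0)*1000).round(1),(R0.inv()*Rt).as_rotvec().round(3))
E
```

```text
time: 19.15
tool_pos: [0.5643, -0.1542, 0.0813]
tcp_rot: [-0.009, 1.0, -0.001, -0.0]
contact_force: [1.6, -6.7, 0.1]
finger_gap: 0.121
grip_force: 50.0
[ 0.56426829 -0.15415609  0.08129834] [[-1.    -0.017 -0.001]
 [-0.017  1.    -0.002]
 [ 0.001 -0.002 -1.   ]]
grasp [ 0.56428521 -0.15411867  0.1002983 ] 0.2276197489468285
6 [ -0.    1.8 -24.4] [0.052 0.001 0.   ]
12 [ -0.    4.5 -47.8] [0.105 0.002 0.   ]
18 [ -0.1   9.6 -70.8] [0.157 0.003 0.   ]
24 [ -0.2  17.  -93.1] [0.209 0.004 0.   ]
30 [  -0.4   26.8 -114.4] [0.262 0.004 0.   ]
36 [  -0.5   38.6 -134.6] [0.314 0.005 0.   ]
38 [  -0.6   43.1 -141. ] [0.332 0.006 0.   ]
40 [  -0.7   47.7 -147.2] [0.349 0.006 0.   ]
```

```bash
python3 -m handwheel '[{"dx":0,"dy":-1.5,"dz":-4,"rx":0.01,"ry":0,"rz":0,"gripper":-1},{"dx":0,"dy":-1.4,"dz":-12,"rx":0.026,"ry":0,"rz":0,"gripper":-1},{"dx":0,"dy":-1.2,"dz":-24,"rx":0.052,"ry":0,"rz":0,"gripper":-1},{"dx":0,"dy":0,"dz":-36,"rx":0.078,"ry":0,"rz":0,"gripper":-1},{"dx":0,"dy":1.5,"dz":-48,"rx":0.105,"ry":0,"rz":0,"gripper":-1},{"dx":0,"dy":3.8,"dz":-59.5,"rx":0.131,"ry":0,"rz":0,"gripper":-1},{"dx":0,"dy":6.6,"dz":-71,"rx":0.157,"ry":0,"rz":0,"gripper":-1},{"dx":0,"dy":10,"dz":-82,"rx":0.183,"ry":0,"rz":0,"gripper":-1},{"dx":0,"dy":14,"dz":-93,"rx":0.209,"ry":0,"rz":0,"gripper":-1},{"dx":0,"dy":18.6,"dz":-104,"rx":0.236,"ry":0,"rz":0,"gripper":-1},{"dx":0,"dy":23.8,"dz":-114.4,"rx":0.262,"ry":0,"rz":0,"gripper":-1},{"dx":0,"dy":29.5,"dz":-124.5,"rx":0.288,"ry":0,"rz":0,"gripper":-1},{"dx":0,"dy":35.6,"dz":-134.6,"rx":0.314,"ry":0,"rz":0,"gripper":-1},{"dx":0,"dy":35.6,"dz":-134.6,"rx":0.314,"ry":0,"rz":0,"gripper":-1},{"dx":0,"dy":35.6,"dz":-134.6,"rx":0.314,"ry":0,"rz":0,"gripper":-1},{"dx":0,"dy":35.6,"dz":-134.6,"rx":0.314,"ry":0,"rz":0,"gripper":-1}]' 50; python3 - <<'E'
from h import *
p,R0=cmdpose();g=p+R0.apply([0,0,-.019]);print(g,np.hypot(.072-g[1],g[2]-.101),np.degrees(np.arctan2(g[2]-.101,.072-g[1])))
w=snap('wrist','w10')['frame'];d=snap('side','d5')['frame'];s=snap('scene','s5')['frame']
for n in('w10','d5','s5'): print(n,[proj(n,q).round(0) for q in([.678,.072,.101],[.678,.012,.148])])
E
```

```text
time: 20.75
tool_pos: [0.5639, -0.1176, 0.2155]
tcp_rot: [-0.009, 0.988, -0.157, 0.001]
contact_force: [6.4, -5.6, -5.5]
finger_gap: 0.118
grip_force: 50.0
[ 0.56382519 -0.1117031   0.23359963] 0.22656012158890648 35.82231147410269
w10 [array([535., 365.]), array([467., 390.])]
d5 [array([291., 166.]), array([305., 165.])]
s5 [array([252., 231.]), array([240., 207.])]
```

```bash
python3 - <<'E'
from h import *
r=lambda n,x,y,a,b:cv2.resize(cv2.imread(f'pics/{n}.png')[y:y+b,x:x+a],(400,300),interpolation=2)
cv2.imwrite('pics/c8.png',np.vstack([np.hstack([r('d5',276,140,48,36),r('d4',276,140,48,36)]),np.hstack([r('s5',216,196,56,42),r('w10',400,300,160,120)])]))
E
```

```text
(no output)
```

View pics/c8.png

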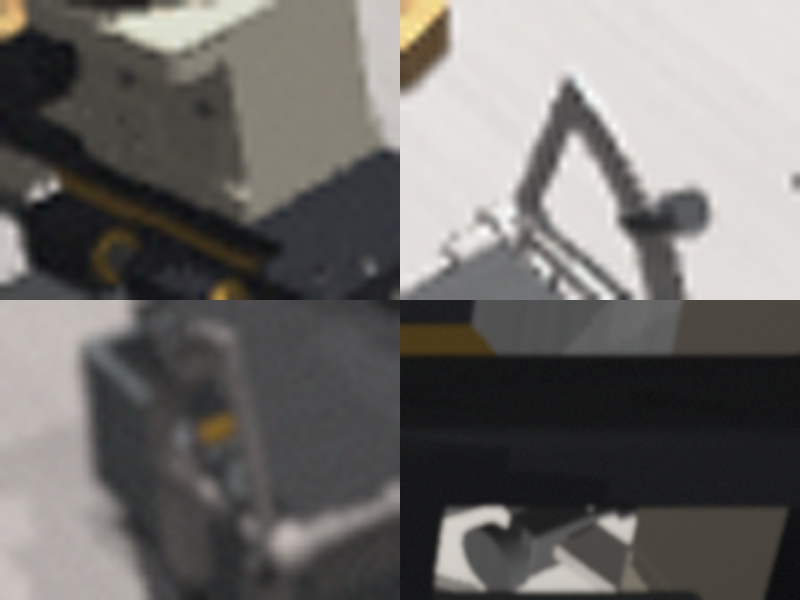

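The side view is blocked by the gripper. The wrist crop shows the thumbscrew at (485,555) and the hand and rider around (530–600,515–550). I compare these with model projections.

```bash
python3 - <<'E'
from h import *
from scipy.optimize import least_squares
e=lambda th:np.array([0,-np.cos(np.radians(th)),np.sin(np.radians(th))])
H=lambda x:np.array([.5625+x*.9998,.072+x*.0175,.101])
c=lambda q:((q-[400,300])*2.5+[400,300]).round(0)
print('lid +x edge',[c(proj('w10',H(.1)+r*e(35.8)+.003*np.array([0,.585,.811]))) for r in (.03,.08,.12,.17)])
print('hand',[c(proj('w10',H(.108)+r*e(35.8))) for r in (.03,.05,.073)])
for th in(34,36,38,40,42): print(th,[c(proj('w10',H(.118)+r*e(th))) for r in(.076,.093,.107)])
scr=[('w7',140+503/2.857,60+265/2.857),('d4',310.8,165.4),('w10',434,402)]
tip=[('w7',140+572/2.857,60+237/2.857),('d4',303.2,166.2)]
for o in (scr,scr[:2],scr[::2],tip):
    q=tri(*o);v=q-H(.118);print(q.round(4),np.hypot(v[1],v[2]).round(4),np.degrees(np.arctan2(v[2],-v[1])).round(1))
# circle self-calibration in w7: centre from arc edges
O=[(490,150),(497,190),(515,228),(600,290),(640,312),(680,328)];I=[(548,215),(600,262),(640,282),(668,292)]
for x in(.672,.676,.680):
    def P(c_):
        o,r=ray('w7',140+c_[0]/2.857,60+c_[1]/2.857);return (o+r*(x-o[0])/r[0])[1:]
    po=np.array([P(k) for k in O]);pi=np.array([P(k) for k in I])
    s=least_squares(lambda k:np.r_[np.hypot(*(po-k).T)-.093,np.hypot(*(pi-k).T)-.075],[.072,.101])
    for k in((572,237),(503,265),(548,245)):
        v=P(k)-s.x;print(x,s.x.round(4),(np.abs(s.fun).max()*1e3).round(1),np.hypot(*v).round(4),np.degrees(np.arctan2(v[1],-v[0])).round(1))
E
```

```text
lid +x edge [array([699., 450.]), array([575., 486.]), array([463., 518.]), array([303., 564.])]
hand [array([683., 465.]), array([636., 479.]), array([579., 496.])]
34 [array([559., 520.]), array([514., 532.]), array([475., 542.])]
36 [array([567., 527.]), array([523., 541.]), array([485., 553.])]
38 [array([575., 534.]), array([532., 550.]), array([495., 563.])]
40 [array([584., 541.]), array([543., 559.]), array([507., 574.])]
42 [array([593., 548.]), array([553., 568.]), array([519., 586.])]
[ 0.6804 -0.0099  0.1627] 0.1042 36.3
[ 0.6816 -0.0077  0.1602] 0.101 35.9
[ 0.7115 -0.0026  0.1309] 0.0823 21.3
[0.6768 0.0175 0.1438] 0.0709 37.2
0.672 [0.0754 0.1012] 3.4 0.0771 40.0
0.672 [0.0754 0.1012] 3.4 0.1083 38.2
0.672 [0.0754 0.1012] 3.4 0.0876 38.8
0.676 [0.0764 0.0973] 3.4 0.0768 40.1
0.676 [0.0764 0.0973] 3.4 0.1085 38.2
0.676 [0.0764 0.0973] 3.4 0.0875 38.8
0.68 [0.0773 0.0934] 3.4 0.0765 40.1
0.68 [0.0773 0.0934] 3.4 0.1088 38.2
0.68 [0.0773 0.0934] 3.4 0.0874 38.8
```

```bash
python3 - <<'E'
from h import *
def asc(n,x0,x1,y0,y1):
    g=cv2.cvtColor(cv2.imread(f'pics/{n}.png'),cv2.COLOR_BGR2GRAY)
    print(n,x0,x1)
    for y in range(y0,y1): print(y,''.join('0123456789ABCDEFGHIJ'[min(19,v//13)] for v in g[y,x0:x1]))
asc('w10',412,500,379,420)
asc('w7',305,395,95,178)
E
```

```text
w10 412 500
379 1111111111111111111111111111111111111111111111111111111111111111111111122222222222222222
380 1111111111111111111121222222221111111111111111111111111111111111111111112221222222222222
381 1111111222222222222333444444332222222121111111111111111111111122222111111111112222222222
382 1111122333433444455678999998864333332222221211211211211111211234432221122222221122223323
383 111122455556667789ABCDDDDDDDCA7544443322222222222222222222222235543222223332222222334444
384 11112356777889ABCDDEEFFFFFFFEDB865443322222222222222222222222235543333445543333344445555
385 1111246889AABCDEEFFFFFGGFGGFFFDA74433222222222222222222222222234444456678875444566655555
386 1112358ABCDDEEFFFFFFFFFFFFFFFFEB74322222222222222222222222233344555689ABBCA8667899765555
387 111248BDEEFFFFFFFFFFFFFEEEFFFFEB732222222222222222222222233445556679BCDDEEDB9ABBCC965555
388 11126ADFFFGGGGGFFFFFEDCCBCDEFFEA63222222222222222222222334455666668ACEEFFFEDDDDEEDA65555
389 11136BEGGGGGGGFFFEEDCA88779BCDD953322222222222222222333455566666567ACEFFFFFFEFFFFD965555
390 11237CFGGGGGGGFEDCB9864333579AA743333322222222222233445566666
[... 9915 characters left out ...]
DCB98777777777779ABCDEEFFFFFFFFFFFF
171 6666666666666666666666666666666666666666666666678ABCDEEEEDCBA98777677789ACDDEFFFFFFFFFFFFF
172 666666666666666666666666666666666666666666666666678ABDEEFFEEDCA987777789BCDEEFFFFFFFFFFFFF
173 76666666666666666666666666666666666666666666666666679ACEFFFFFEDCBA98778ABCDEEFFFFFFFFFFFFF
174 877766777776666666666666666666666666666666666666666679BDEFFFFFFEEDCBA99ACCDEEFFFFFFFFFFFFF
175 888777889887776766776666666666666666666666666666666668BDEFFFFFFFFFEEDCCCCDDEEFFFFFFFFFFFFF
176 777778899988877888888777766666666666666666666666666668ACEFFFFFFFFFFFFEEEEEEEFFFFFFFFFFFFFF
177 556666777777778888888877888877777776666666666666666668ACEEFFFFFFFFFFFFFFFEEFFFFFFFFFFFFFFF
```

```bash
python3 - <<'E'
from h import *
from scipy.optimize import least_squares
g=cv2.GaussianBlur(cv2.cvtColor(cv2.imread('pics/w7.png'),cv2.COLOR_BGR2GRAY),(1,1),0).astype(float)
def cross(y,x0,x1,up):
    for x in range(x0,x1):
        a,b=g[y,x],g[y,x+1]
        if (up and a<140<=b) or (not up and a>140>=b): return (x+(140-a)/(b-a),y)
O=[cross(y,305,335,False) for y in range(112,142,3)]
O2=[]
for y in range(155,174,3):   # right side of bright strip
    pk=None
    for x in range(375,330,-1):
        if g[y,x]<140<=g[y,x-1] and x<305+70-(0 if y>160 else 12): pk=(x-1+(140-g[y,x-1])/(g[y,x]-g[y,x-1]),y)
    O2.append(pk)
I=[cross(y,318,350,True) for y in range(122,158,3)]
print(O2,I[-4:])
O=[p for p in O+O2 if p];I=[p for p in I if p]
def P(k,x):
    o,r=ray('w7',*k);return (o+r*(x-o[0])/r[0])[1:]
for x in(.672,.676,.680):
    f=lambda k:np.r_[[np.hypot(*(P(p,x)-k))-.093 for p in O],[np.hypot(*(P(p,x)-k))-.075 for p in I]]
    s=least_squares(f,[.072,.101],loss='soft_l1',f_scale=.001)
    print(x,s.x.round(4),'res',(f(s.x)*1e3).round(1).tolist())
    for k in((338.5,142),(327,147),(318,151.5)):
        v=P(k,x)-s.x;print('   ',np.hypot(*v).round(4),np.degrees(np.arctan2(v[1],-v[0])).round(1))
E
```

```text
[(np.float64(336.75), 155), (np.float64(340.84615384615387), 158), (np.float64(345.5), 161), (np.float64(350.47058823529414), 164), (np.float64(355.72222222222223), 167), (np.float64(362.22222222222223), 170), (np.float64(369.625), 173)] [(np.float64(345.6470588235294), 146), (np.float64(349.6), 149), None, (np.float64(331.64285714285717), 155)]
0.672 [0.0753 0.1009] res [-1.5, -1.3, -1.0, -0.8, -0.6, -0.3, 0.1, 0.5, 0.9, 1.3, -0.4, -0.5, -0.6, -0.6, -0.4, -0.5, -0.4, 0.5, 0.6, 0.7, 0.5, 0.4, 0.1, -0.5, 0.1, 0.5, 0.6, 21.9]
    0.0779 38.8
    0.0933 38.2
    0.1056 38.2
0.676 [0.0763 0.097 ] res [-1.2, -1.0, -0.8, -0.5, -0.4, -0.1, 0.3, 0.6, 1.0, 1.4, -0.3, -0.4, -0.5, -0.5, -0.2, -0.3, -0.2, 0.4, 0.5, 0.5, 0.3, 0.2, -0.1, -0.8, -0.1, 0.3, 0.3, 22.0]
    0.0777 38.7
    0.0934 38.2
    0.1058 38.2
0.68 [0.0774 0.0931] res [-0.8, -0.7, -0.5, -0.3, -0.2, 0.1, 0.4, 0.7, 1.1, 1.5, -0.3, -0.3, -0.4, -0.4, -0.1, -0.1, 0.1, 0.3, 0.4, 0.3, 0.1, -0.0, -0.4, -1.0, -0.4, 0.0, 0.1, 22.1]
    0.0775 38.7
    0.0934 38.1
    0.1061 38.2
```

Fitting the arc's own edges in the wrist close-up puts the pointer at about 38°, and the lid now stands at 35.8°. I raise it the last 2.2°.

```bash
python3 -m handwheel '[{"dx":0,"dy":1.2,"dz":-4,"rx":0.01,"ry":0,"rz":0,"gripper":-1},{"dx":0,"dy":2.5,"dz":-8.2,"rx":0.02,"ry":0,"rz":0,"gripper":-1},{"dx":0,"dy":2.5,"dz":-8.2,"rx":0.02,"ry":0,"rz":0,"gripper":-1},{"dx":0,"dy":2.5,"dz":-8.2,"rx":0.02,"ry":0,"rz":0,"gripper":-1},{"dx":0,"dy":2.5,"dz":-8.2,"rx":0.02,"ry":0,"rz":0,"gripper":-1},{"dx":0,"dy":2.5,"dz":-8.2,"rx":0.02,"ry":0,"rz":0,"gripper":-1}]' 50; python3 - <<'E'
from h import *
p,R0=cmdpose();g=p+R0.apply([0,0,-.019]);print(g,np.hypot(.072-g[1],g[2]-.101),np.degrees(np.arctan2(g[2]-.101,.072-g[1])))
snap('wrist','w11');snap('scene','s6')
G=cv2.cvtColor(cv2.imread('pics/w11.png'),cv2.COLOR_BGR2GRAY)
for y in range(379,420): print(y,''.join('0123456789ABCDEFGHIJ'[v//13] for v in G[y,412:500]))
# lid edge/hand vs pointer in scene, from bar-to-lid geometry
e=lambda th:np.array([0,-np.cos(np.radians(th)),np.sin(np.radians(th))])
H=lambda x:np.array([.5625+x,.072+x*.0175,.101])
for th in (34,36,38,40):print(th,[proj('w11',H(.118)+r*e(th)).round(0).tolist() for r in(.076,.093,.107)],[proj('w11',H(.108)+r*e(th)).round(0).tolist() for r in(.06,.073)])
E
```

```text
time: 21.5
tool_pos: [0.5639, -0.1129, 0.2224]
tcp_rot: [-0.009, 0.986, -0.167, 0.001]
contact_force: [6.0, -5.9, -6.1]
finger_gap: 0.119
grip_force: 50.0
[ 0.56377663 -0.10661318  0.24037392] 0.22655630115849532 37.96532566667254
379 1111111111111111111111111111111111111111111111111111111111111111111111111111111111111111
380 1111111111111111111111111111111111111111111111111111111111111111111111111111112112111111
381 1111112222222111111122232211111111111111111111112222222222212221222223222222223344322222
382 1111123333322211112123454222212212111112211222223333333332232223344567654344567888753333
383 11112456654332222222236753222222222222222222233445555554434444456789ABA976789ABCCCB85444
384 11113688765443322222235753323333222222222233445566666554444555579BCDEEDCBABBCDEEEEC96555
385 111247A986655443222223444323334432222233344555666666554444555568BDEFFFFEDDDEEFFFFEC96555
386 111248A976666554322222333233344443323344555666666665544455555568BDEFFFFFFFFFFFFFFEC85555
387 11124798666666554332223333333455544444556666666665544555555555679BDEFFFFFFFFFFFFFEB75555
388 1112478766666665543333333333
[... 2583 characters left out ...]
3344444455566666666677899AABBBBBBBABAAAABBBBBBBBBBAAAAAAAAAAAAAAAAA98766666666666
417 1223332333323333333444444444444556666666666666666666666666666666666666666665444433443433
418 1222222222222222222222222222222233333333333333333333333333333333333333333333222222222222
419 1222222222222222222222222222222222222222222222222222222222222222222222222222222222222222
34 [[458.0, 382.0], [439.0, 387.0], [424.0, 390.0]] [[476.0, 368.0], [463.0, 371.0]]
36 [[461.0, 385.0], [443.0, 390.0], [427.0, 394.0]] [[479.0, 370.0], [466.0, 373.0]]
38 [[464.0, 388.0], [446.0, 393.0], [431.0, 398.0]] [[481.0, 372.0], [469.0, 376.0]]
40 [[467.0, 391.0], [450.0, 397.0], [436.0, 403.0]] [[484.0, 374.0], [472.0, 378.0]]
```

The thumbscrew in the new wrist view fits a pointer angle of 37–38°, and the lid stands at 38.0°, held steady. I hand the job in.

```bash
python3 -c "
from plant import bot
s=bot.observe();print(s['time'],s['tool_pos'],s['contact_force'],s['joint_velocities'].round(3));print(bot.close_job())"
```

```text
21.6 [ 0.56387875 -0.11289674  0.22242608] [ 7.07939631 -6.46553294 -4.61340551] [ 0.001 -0.     0.     0.    -0.001 -0.   ]
the job is handed in; nothing more can be done
None
```

I handed the job in at 21.6 s of robot time: all four chips are in the tray, the block stands upright back in its place, and the lid is held at about 38.0°, matching a pointer angle that I measured as about 38° (within 1–2°) without a direct view of the index hand against it.

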